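# Sort two clamp screws by thread hand in the test nuts

## Task

The two square-headed clamp screws in the wooden stand look alike, but one has a right-hand thread and the other a left-hand thread. Find out which is which by trying them in the two test nuts (the one with the plain sides and square foot is right-hand, the one with a groove round its waist and a round foot is left-hand), and leave each screw screwed fully home, its flange flat on the nut, in the nut that takes it. Leave everything else on the bench where it is.

Things in the scene. Friction and masses are not known exactly. Their poses are not given: they have to be found in the camera images.
- screw_1: steel clamp screw, 91 mm, 0.22 kg, hanging upright in a hole of the stand. Origin on its axis at the underside of its round flange (44 mm across, 6 mm thick); z up to the head, x, y square to the head's flats. The same at every quarter turn. One screw is right-hand (goes down turned clockwise seen from above), the other left-hand; which is not told: the slant of the ribs or a trial shows it
- screw_1_head (a point): middle of screw_1's dark square head, the part to grip: 26 x 26 mm, 36 mm high, from 6 to 42 mm above the flange's underside; this point lies 24 mm above the screw's origin; axes as the screw's
- screw_1_nose (a point): tip of screw_1, 49 mm below its origin. From the origin down: shank 20 mm across with four coarse thread ribs (four-start thread, 48 mm advance per full turn, 27.4 mm across the ribs) ending 39 mm down, then a nose tapering to 12 mm across at the tip
- screw_2: the other steel clamp screw: sizes, frame and look as screw_1, but with a thread of the other hand
- screw_2_head (a point): middle of screw_2's square head, 24 mm above its origin, as on screw_1
- screw_2_nose (a point): tip of screw_2, 49 mm below its origin, as on screw_1
- nut_plain: right-hand test nut, fixed on the bench: aluminium block 60 x 60 mm with plain sides on a square foot 88 x 88 x 8 mm; origin at the centre of its underside, z up, x and y square to its sides. It may stand in either of two places. Bore 31 mm across, open at the top, mouth bevelled 2 mm: smooth for 26 mm, then four inner thread ribs
- nut_plain_top (a point): centre of the mouth of nut_plain, 60 mm above the bench, axes as the nut's. A screw drops in freely until its flange is 7 to 12 mm above this. One of the right hand then goes home (origin at this point) turned clockwise 1.2 to 3.1 rad with light push, 48 mm per turn; home, head flats and nut sides are parallel within 0.3 rad. One of the wrong hand stays 5 mm or more up
- nut_grooved: left-hand test nut, fixed on the bench: block and bore as nut_plain, but with a groove (6 mm deep, 12 mm high) round its waist and a round foot 100 mm across, 8 mm thick; origin at the centre of its underside, z up, x and y square to its sides
- nut_grooved_top (a point): centre of the mouth of nut_grooved, 60 mm above the bench, axes as the nut's; works as nut_plain_top in mirror image: a left-hand screw goes home turned anticlockwise
- stand: wooden stand, fixed on the bench: board 66 x 164 mm whose top is 68 mm above the bench, on two upright ends. Origin at the centre of its underside, long side along its y. Two through holes 35 mm across at y = -50 and +50 mm hold one screw each, hanging loosely. (Mind the fixed mixer, 0.53 m tall, near the robot on its right, about x = 0.25, y = -0.12 m.)
- tin_2: bystander: round aluminium tin with lid, 67 mm across, 38 mm high, loose; origin at the centre of its underside
- hex_key: bystander: bent black hexagonal key 79 x 30 x 7 mm, loose
- marker_black: bystander: black marker pen, 136 mm long, loose
- screwdriver: bystander: screwdriver with a blue handle, 175 mm long, loose
Mind the look-alikes: they are no part of the job. Leave any orange look-alike of the screw_2 alone.

How it is judged:
By the outcome, as a careful person would: the job done as asked, in the order asked, and still so for the second after the job is handed in, with the robot touching nothing.
It also fails if it takes over 72 s, if anything falls off the work surface, if the arm or the gripper's body presses on something with over 40 N, if the wrist force passes 120 N, or if a joint passes its speed limit or range.

## Robot

A 7-joint arm with a two-finger parallel gripper is mounted at the origin on the work surface; the furniture and walls round the work are solid. World frame = base frame: x ahead of the robot, y to its left, z up, the work surface at z = 0. Lengths are in m, angles in rad, forces in N, time in s.
With the tool pointing down it reaches from about 0.4 to 0.875 m from the base axis. Payload 4.4 kg.
Tool frame: the origin (TCP) lies midway between the tips of the shut fingers; the grasp point (between the pads) lies 19 mm behind it; z points along the fingers, y is the line along which they close (so a half turn about z gives the same grasp; the last joint's range is limited). The gripper opens to 85 mm and grips with 20 to 120 N. Pads are 22 mm wide; open, the fingers measure 114 mm over their backs; the gripper's body (76 mm by 85 mm) begins 54 mm behind the grasp point. The pads swing forward as they close: fully open they stand 13 mm farther back than shut.
Start: joints at [1.087, 0.628, 0.038, 1.517, -0.027, 0.996, -0.02], TCP at [0.264, -0.594, 0.2] pointing down, gripper open.
Joint ranges: [-3.06, 3.06], [-0.37, 2.12], [-1.25, 1.32], [0.18, 2.47], [-1.1, 4.24], [0.23, 1.98], [-2.94, 2.94]. Speed limits (rad/s): [2.57, 2.57, 3.14, 3.14, 3.14, 3.14, 3.14].

## Interface

Orientations are given as a unit quaternion [w, x, y, z].
In Python, from plant import * gives the robot as it stands.
- The arm moves only by the tool drive_tool, never from a script. Its argument "plan" is a list of rows, each a list of 5 numbers: the closure, from 0 (fully open) to 1 (shut), then the shift along the tool's x, y, z normalised to -1 to 1, where 1 is 1000 mm, then the turn about the tool's z normalised to -1 to 1, where 1 is 180 degrees. In form: [[gripper, tx, ty, tz, spin], ...]. A call has 1 to 10 rows; each row is the pose to reach, as a shift and turn from the pose commanded when the call began, along the tool's axes at that moment, turning the shorter way round; what a row does not reach only later rows make up. A row lasts 1/12 s, in which the tool goes at most 41.7 mm and 7.16 degrees, less where a joint would pass 70% of its speed; a pose out of reach is approached as far as the arm can. A call with a number of a shift or a turn outside -1 to 1 is refused whole. A call with a gripper value outside its range is refused whole. The fingers move at their own pace and stop on an object; the grip force is fixed at half the most. Time passes only in rows, so rows that repeat a pose let the fingers close. It gives the time, the measured TCP pose, the force, the opening and the grip force at its end, in the units of the state.
- observe(): the state, without advancing time (a new reading comes with each control period).
- camera(name): name is "side" or "top"; returns (picture, depth): 384x512x3 uint8, red, green, blue; 384x512 float32, m along the optical axis (not along the pixel's ray), 0 where there is no reading.
- camera_params(name): a dict with "K" (3x3 intrinsics, pixels), "rvec" (rotation vector, rad) and "tvec" (3), from world to camera coordinates, as OpenCV has them. Camera axes: x right, y down, z forward; pixel columns grow to the right and rows downward; lengths in m; the calibration is good to about 2 mm. A picture is of the moment at which its call begins. camera_params takes no time and is no camera call.
- sign_off(): hands the job in; it is judged then, once.
The state is a dict: "time_s": time; "joint_pos": joint angles; "joint_velocities": joint speeds; "joint_torque": joint torques, N m; "ee_pos": TCP position; "tool_rot": TCP orientation; "ft_force": force on the tool from outside, world axes, zero at the start; "ft_torque": the same for the moment, N m; "width": finger opening in m; "grasp_force": force on a finger pad.
Only numpy, scipy, OpenCV 4.12 (cv2) and the standard library are available. Lean on these libraries where they do the work, as an engineer would, in place of code of your own. Each camera call takes 0.05 s, during which the arm holds its last target. There are 200 camera calls.

## Working session

There is one attempt and no reset: what is moved stays moved. The work goes in short steps, Python scripts to look and compute and a tool call to move; the robot and the scene stay as the last step left them, time stands still between calls to the robot, and variables do not carry over. Pictures are saved under pics/ and viewed, at most 10 in all, crops included, and the job is handed in when it is done.

Besides the shell and the picture viewer there is one more tool, called after "Request:" by a JSON object that holds its "api" and its "payload", one argument or row to a line. drive_tool: Moves the arm, as the interface text tells. Its arguments: {"type":"object","properties":{"plan":{"type":"array"}},"required":["plan"]}

```bash
mkdir -p pics; cat > h.py <<'E'
from plant import *
import numpy as np, cv2
def cam(n):
    p=camera_params(n);R=cv2.Rodrigues(np.array(p["rvec"],float))[0]
    return np.array(p["K"]),R,np.array(p["tvec"],float).ravel()
def ray(n,u,v,z):
    K,R,t=cam(n);d=R.T@np.linalg.solve(K,[u,v,1.]);c=-R.T@t
    return c+d*(z-c[2])/d[2]
def cloud(n,depth):
    K,R,t=cam(n);v,u=np.mgrid[:384,:512]
    P=np.stack([(u-K[0,2])/K[0,0]*depth,(v-K[1,2])/K[1,1]*depth,depth],-1)
    return (P-t)@R
E
python3 - <<'E'
from h import *
for n in("top","side"):
    a,d=camera(n);np.savez(n+".npz",a=a,d=d);cv2.imwrite(f"pics/{n}0.png",cv2.resize(a[...,::-1],(768,576),interpolation=cv2.INTER_CUBIC))
    K,R,t=cam(n);print(n,K[0,0],-R.T@t,R[2])
print(observe())
E
```

```text
top 481.85470626474904 [0.3492827  0.03141987 1.06961379] [ 0.23218072  0.00307677 -0.9726678 ]
side 482.1204760404961 [0.51471274 0.82055793 0.65725683] [ 0.04124809 -0.79454541 -0.6058021 ]
{'time_s': 0.1, 'joint_pos': array([ 1.08720335,  0.62925223,  0.03844381,  1.51826497, -0.02700908,
        0.99629332, -0.02000209]), 'joint_velocities': array([ 2.90447430e-03, -2.86725474e-03,  8.73066739e-05, -2.31073196e-03,
       -1.62880645e-03,  1.50764679e-03, -3.68993578e-05]), 'joint_torque': array([ 2.78243999e-03, -5.64530861e+01,  1.23032201e+00, -1.93973583e+01,
        1.12221303e-02,  5.46615163e-03, -1.29763669e-05]), 'ee_pos': array([ 0.26351714, -0.59352042,  0.19908294]), 'tool_rot': array([-8.30648888e-04,  9.78260646e-01,  2.07377399e-01, -1.80575133e-04]), 'ft_force': array([ 0.28856945, -0.43357942,  0.17263226]), 'ft_torque': array([-0.02857805,  0.01010876, -0.02490603]), 'grasp_force': 0.0, 'width': 0.08531593969416945}
```

View pics/top0.png

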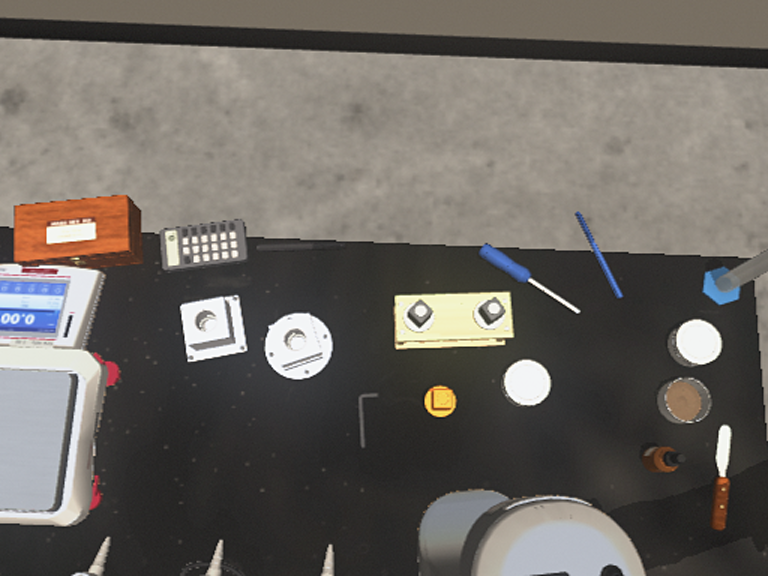

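View pics/side0.png

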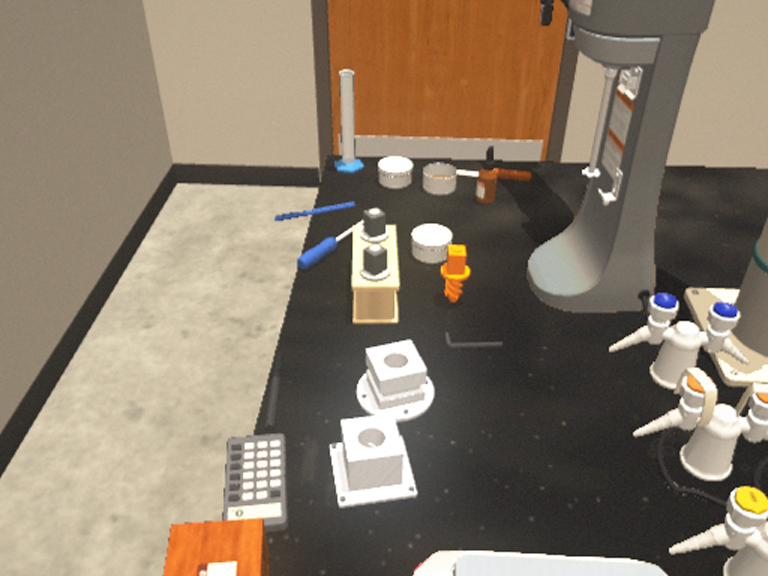

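The top view shows the plain nut at about (212,328), the grooved nut at (298,345), and the stand screws at (418,317) and (492,313). The orange decoy is at (440,401). The side view agrees.

```bash
python3 - <<'E'
from h import *
for n in("top","side"):
    f=np.load(n+".npz");a,d=f["a"],f["d"];P=cloud(n,d);x,y,z=P[...,0],P[...,1],P[...,2]
    for nm,zz,lo,hi in(("heads",.110,.101,.125),("nuts",.06,.054,.067),("board",.068,.062,.074)):
        m=((z>lo)&(z<hi)&(d>0)&(x>.35)&(x<.8)&(y>-.35)&(y<.4)).astype(np.uint8)
        c,_=cv2.findContours(m,cv2.RETR_EXTERNAL,cv2.CHAIN_APPROX_NONE)
        for k in c:
            if cv2.contourArea(k)<60: continue
            w=np.array([ray(n,u,v,zz)[:2] for u,v in k[:,0]],np.float32)
            r=cv2.minAreaRect(w);print(n,nm,np.round(r[0],4),np.round(r[1],4),round(r[2],1),k[:,0].mean(0))
print(ray("side",530*2/3,270*2/3,0),ray("side",600*2/3,300*2/3,0))
E
```

```text
top heads [ 0.5724 -0.0285] [0.0262 0.027 ] 47.5 [279.43243243 207.67567568]
top heads [ 0.5798 -0.1277] [0.0261 0.0277] 36.2 [328.075 205.925]
top nuts [ 0.4514 -0.0605] [0.0415 0.0315] 70.4 [291.57894737 270.38157895]
top nuts [0.5359 0.1452] [0.0613 0.0596] 21.4 [195.95192308 225.97115385]
top nuts [0.5577 0.2736] [0.0617 0.0616] 13.7 [136.34579439 213.71962617]
top board [ 0.5769 -0.0786] [0.0673 0.1643] 4.4 [301.36492891 210.97630332]
side heads [ 0.5719 -0.0201] [0.0338 0.0337] 46.6 [249.07692308 166.87179487]
side heads [ 0.5792 -0.1192] [0.0301 0.0368] 30.1 [249.21212121 142.60606061]
side nuts [0.5559 0.2784] [0.0605 0.0655] 13.5 [247.08730159 291.76984127]
side nuts [0.5346 0.15  ] [0.0619 0.0671] 20.7 [263.57142857 240.31428571]
side nuts [0.5697 0.0016] [0.0649 0.0223] 14.4 [250.63380282 191.87323944]
side nuts [ 0.4577 -0.0512] [0.0367 0.0422] 72.1 [302.38181818 180.01818182]
side board [ 0.5756 -0.0727] [0.0658 0.1692] 4.4 [248.88888889 170.08024691]
[ 0.33011914 -0.14693298  0.        ] [ 0.23242241 -0.07294393  0.        ]
```

```bash
cat >> h.py <<'E'
from scipy.spatial.transform import Rotation as Rt
def rows(*tg):
    s=observe();w,x,y,z=s["tool_rot"];R=Rt.from_quat([x,y,z,w]).as_matrix();yaw=np.degrees(np.arctan2(R[1,0],R[0,0]))
    print("t",round(s["time_s"],2),"tcp",np.round(s["ee_pos"],4),"yaw",round(yaw,1),"tilt",np.round(R[:2,2],4),"F",np.round(s["ft_force"],1),"T",np.round(s["ft_torque"],2),"w",round(s["width"],4),"g",round(s["grasp_force"],1),"j",np.round(s["joint_pos"],2))
    for X,Y,Z,A in tg:
        d=R.T@(np.array([X,Y,Z])-s["ee_pos"]);sp=((yaw-A+180)%360-180)/180
        print((X,Y,Z,A),"->",np.round(d,4),round(sp,4))
E
python3 -c "
from h import *
rows((.42,-.5,.38,23.9),(.6,-.2,.38,35),(.572,-.0285,.3,47))"
```

```text
t 0.1 tcp [ 0.2635 -0.5935  0.1991] yaw 23.9 tilt [-0.0007  0.0016] F [ 0.3 -0.4  0.2] T [-0.03  0.01 -0.02] w 0.0853 g 0.0 j [ 1.09  0.63  0.04  1.52 -0.03  1.   -0.02]
(0.42, -0.5, 0.38, 23.9) -> [ 0.181  -0.0223 -0.1809] 0.0002
(0.6, -0.2, 0.38, 35) -> [ 0.4672 -0.2235 -0.1805] -0.0615
(0.572, -0.0285, 0.3, 47) -> [ 0.5112 -0.3914 -0.1003] -0.1281
```

Request:
{"api": "drive_tool", "payload": {
  "plan": [
    [0,0.18,-0.022,-0.18,0],
    [0,0.18,-0.022,-0.18,0],
    [0,0.18,-0.022,-0.18,0],
    [0,0.18,-0.022,-0.18,0],
    [0,0.18,-0.022,-0.18,0],
    [0,0.18,-0.022,-0.18,0],
    [0,0.18,-0.022,-0.18,0],
    [0,0.467,-0.223,-0.18,-0.06],
    [0,0.467,-0.223,-0.18,-0.06],
    [0,0.467,-0.223,-0.18,-0.06]
  ]
}}

```text
time_s: 0.93
ee_pos: [0.484, -0.3927, 0.3794]
tool_rot: [-0.0, 0.954, 0.299, -0.0]
ft_force: [1.1, -0.5, -0.6]
width: 0.0857
grasp_force: 0.0
```

```bash
python3 -c "
from h import *
rows((.6,-.2,.38,35),(.572,-.0285,.3,47))"
```

```text
t 0.93 tcp [ 0.484  -0.3927  0.3794] yaw 34.8 tilt [-0.0004  0.0005] F [ 1.1 -0.5 -0.6] T [ 0.05 -0.11 -0.  ] w 0.0857 g 0.0 j [ 0.65  0.46 -0.03  1.31  0.01  1.37 -0.34]
(0.6, -0.2, 0.38, 35) -> [ 0.2053 -0.092  -0.0006] -0.001
(0.572, -0.0285, 0.3, 47) -> [ 0.2802 -0.2487  0.0795] -0.0677
```

Request:
{"api": "drive_tool", "payload": {
  "plan": [
    [0,0.205,-0.092,0,0],
    [0,0.205,-0.092,0,0],
    [0,0.205,-0.092,0,0],
    [0,0.205,-0.092,0,0],
    [0,0.28,-0.249,0.1,-0.068],
    [0,0.28,-0.249,0.15,-0.068],
    [0,0.28,-0.249,0.18,-0.068],
    [0,0.28,-0.249,0.2,-0.068],
    [0,0.28,-0.249,0.2,-0.068],
    [0,0.28,-0.249,0.2,-0.068]
  ]
}}

```text
time_s: 1.77
ee_pos: [0.5711, -0.0632, 0.2164]
tool_rot: [0.0, 0.917, 0.399, 0.0]
ft_force: [0.6, 0.6, -1.0]
width: 0.0852
grasp_force: 0.0
```

```bash
python3 -c "
from h import *
rows((.572,-.0285,.078,47),(.572,-.0285,.15,47))
a,d=camera('side');cv2.imwrite('pics/s1.png',cv2.resize(a[60:240,160:400,::-1],(720,540),interpolation=cv2.INTER_CUBIC))"
```

```text
t 1.77 tcp [ 0.5711 -0.0632  0.2164] yaw 47.0 tilt [0. 0.] F [ 0.6  0.6 -1. ] T [-0.01 -0.02 -0.01] w 0.0852 g 0.0 j [ 0.15  0.5  -0.14  1.71  0.08  0.93 -0.77]
(0.572, -0.0285, 0.078, 47) -> [ 0.026  -0.023   0.1384] -0.0001
(0.572, -0.0285, 0.15, 47) -> [ 0.026  -0.023   0.0664] -0.0001
```

View pics/s1.png

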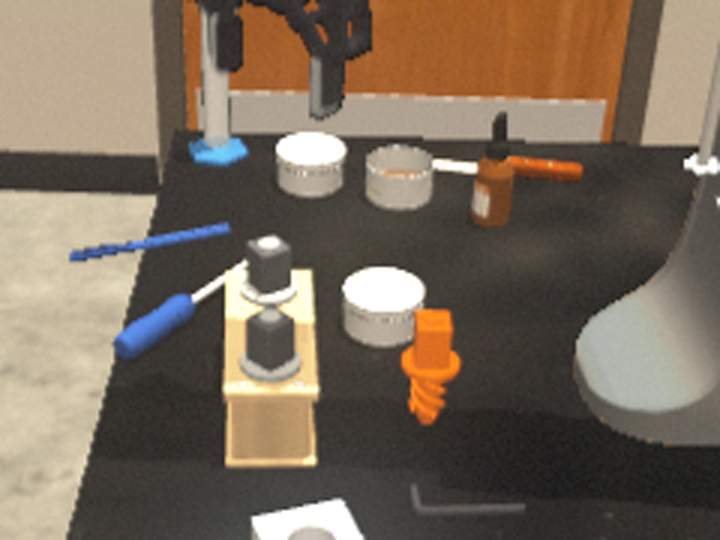

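The open fingers hang above and behind the near screw, which sits in the stand at about (270,345) in the crop. I'll move over it and check before going down.

Request:
{"api": "drive_tool", "payload": {
  "plan": [
    [0,0.026,-0.023,0.03,0],
    [0,0.026,-0.023,0.06,0],
    [0,0.026,-0.023,0.066,0],
    [0,0.026,-0.023,0.066,0]
  ]
}}

```text
time_s: 2.15
ee_pos: [0.5705, -0.0303, 0.1497]
tool_rot: [-0.001, 0.917, 0.399, -0.003]
ft_force: [-0.4, -0.7, 0.3]
width: 0.0853
grasp_force: 0.0
```

```bash
python3 -c "
from h import *
rows((.572,-.0285,.078,47))"
```

```text
t 2.15 tcp [ 0.5705 -0.0303  0.1497] yaw 47.0 tilt [-0.0059 -0.0006] F [-0.4 -0.7  0.3] T [-0.07 -0.04  0.04] w 0.0853 g 0.0 j [ 0.09  0.58 -0.13  1.79  0.1   0.79 -0.84]
(0.572, -0.0285, 0.078, 47) -> [0.0027 0.0001 0.0717] 0.0
```

Request:
{"api": "drive_tool", "payload": {
  "plan": [
    [0,0.003,0,0.035,0],
    [0,0.003,0,0.07,0],
    [0,0.003,0,0.072,0],
    [0,0.003,0,0.072,0],
    [1,0.003,0,0.072,0],
    [1,0.003,0,0.072,0],
    [1,0.003,0,0.072,0],
    [1,0.003,0,0.072,0],
    [1,0.003,0,0.072,0],
    [1,0.003,0,0.072,0]
  ]
}}

```text
time_s: 2.98
ee_pos: [0.575, -0.0275, 0.0805]
tool_rot: [0.0, 0.917, 0.399, 0.0]
ft_force: [0.3, -0.3, -0.5]
width: 0.0123
grasp_force: 0.0
```

```bash
python3 -c "
from h import *
rows((.572,-.0285,.2,47))"
```

```text
t 2.98 tcp [ 0.575  -0.0275  0.0805] yaw 47.0 tilt [ 0.001 -0.   ] F [ 0.3 -0.3 -0.5] T [ 0.06 -0.03  0.02] w 0.0123 g 0.0 j [ 0.07  0.68 -0.12  1.84  0.12  0.63 -0.87]
(0.572, -0.0285, 0.2, 47) -> [-0.0027 -0.0015 -0.1195] -0.0001
```

```bash
python3 -c "
from h import *
rows()
a,d=camera('side');b,_=camera('top')
A=cv2.resize(a[70:230,180:340],(480,480),interpolation=cv2.INTER_CUBIC);B=cv2.resize(b[150:270,220:380],(320,240),interpolation=cv2.INTER_CUBIC)
B=np.vstack([B,np.zeros((240,320,3),np.uint8)])
cv2.imwrite('pics/s2.png',np.hstack([A,B])[...,::-1]);rows()"
```

```text
t 2.98 tcp [ 0.575  -0.0275  0.0805] yaw 47.0 tilt [ 0.001 -0.   ] F [ 0.3 -0.3 -0.5] T [ 0.06 -0.03  0.02] w 0.0123 g 0.0 j [ 0.07  0.68 -0.12  1.84  0.12  0.63 -0.87]
t 3.08 tcp [ 0.5748 -0.0275  0.0801] yaw 47.0 tilt [ 0.0003 -0.0001] F [ 0.5 -0.5 -0.1] T [ 0.06 -0.04  0.04] w -0.0001 g 0.0 j [ 0.07  0.68 -0.12  1.84  0.12  0.63 -0.87]
```

View pics/s2.png

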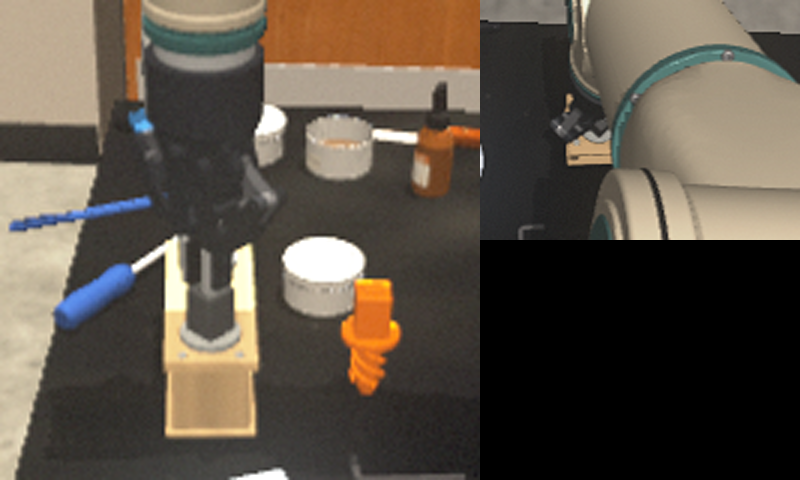

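The fingers shut behind the near screw, on its -y side, and the head at about (210,315) hasn't moved. I'll check the TCP against the calibration.

```bash
python3 - <<'E'
from h import *
p=observe()["ee_pos"]
for n in("side","top"):
    a,d=camera(n);P=cloud(n,d);K,R,t=cam(n)
    for q in(p,p+[0,0,.05],[.572,-.0285,.11],[.572,-.0285,.068]):
        c=K@(R@np.array(q)+t);print(n,np.round(q,3),np.round(c[:2]/c[2],1))
    m=(d>0)&(abs(P[...,0]-.575)<.06)&(abs(P[...,1]+.02)<.06)&(P[...,2]>.075)&(P[...,2]<.16)
    for z in(.08,.09,.1,.11,.12,.13,.14,.15):
        k=m&(abs(P[...,2]-z)<.005)
        if k.any():q=P[k];print(z,k.sum(),"x",np.round(np.percentile(q[:,0],[2,50,98]),3),"y",np.round(np.percentile(q[:,1],[2,50,98]),3))
E
```

```text
side [ 0.575 -0.028  0.08 ] [248.3 176.6]
side [ 0.575 -0.028  0.13 ] [248.2 156.5]
side [ 0.572 -0.028  0.11 ] [249.6 164.6]
side [ 0.572 -0.028  0.068] [249.6 181.1]
0.08 68 x [0.555 0.57  0.588] y [-0.028 -0.018 -0.01 ]
0.09 60 x [0.556 0.572 0.588] y [-0.027 -0.019 -0.01 ]
0.1 59 x [0.556 0.57  0.588] y [-0.027 -0.018 -0.011]
0.11 79 x [0.556 0.57  0.588] y [-0.031 -0.02  -0.01 ]
0.12 47 x [0.562 0.577 0.588] y [-0.027 -0.017 -0.011]
0.13 54 x [0.562 0.576 0.59 ] y [-0.03  -0.017 -0.011]
0.14 59 x [0.56  0.574 0.59 ] y [-0.03  -0.017 -0.01 ]
0.15 40 x [0.568 0.578 0.589] y [-0.026 -0.016 -0.008]
top [ 0.575 -0.028  0.08 ] [278.1 209.5]
top [ 0.575 -0.028  0.13 ] [279.7 204.1]
top [ 0.572 -0.028  0.11 ] [279.5 207.7]
top [ 0.572 -0.028  0.068] [278.1 212.1]
0.08 28 x [0.553 0.558 0.563] y [-0.039 -0.025 -0.016]
0.09 10 x [0.557 0.559 0.563] y [-0.037 -0.028 -0.023]
0.1 7 x [0.557 0.559 0.562] y [-0.034 -0.029 -0.023]
0.11 26 x [0.557 0.563 0.567] y [-0.035 -0.03  -0.024]
0.12 5 x [0.564 0.566 0.567] y [-0.033 -0.029 -0.025]
0.13 2 x [0.564 0.564 0.564] y [-0.03  -0.027 -0.024]
0.14 1 x [0.562 0.562 0.562] y [-0.022 -0.022 -0.022]
```

```bash
python3 -c "
from h import *
a,d=camera('side')
A=cv2.resize(a[130:190,220:280],(600,600),interpolation=cv2.INTER_CUBIC)
A=np.clip(A.astype(float)*1.8,0,255)
cv2.imwrite('pics/s3.png',A[...,::-1]);P=cloud('side',d)
for u in(245,250):
  for v in range(138,180,2): print(u,v,np.round(P[v,u],3),a[v,u])
"
```

```text
245 138 [ 0.58  -0.009  0.184] [63 61 56]
245 140 [ 0.579 -0.006  0.181] [63 60 55]
245 142 [ 0.58  -0.009  0.175] [58 57 52]
245 144 [ 0.58  -0.016  0.167] [59 56 49]
245 146 [ 0.58  -0.012  0.164] [62 57 54]
245 148 [ 0.58  -0.017  0.156] [57 57 52]
245 150 [ 0.58  -0.011  0.156] [79 78 70]
245 152 [ 0.581 -0.018  0.146] [137 133 122]
245 154 [ 0.58  -0.015  0.144] [141 133 125]
245 156 [ 0.58  -0.016  0.139] [141 136 126]
245 158 [ 0.581 -0.016  0.134] [140 133 124]
245 160 [ 0.581 -0.016  0.129] [141 134 123]
245 162 [ 0.581 -0.017  0.123] [127 121 111]
245 164 [ 0.581 -0.014  0.12 ] [118 111 104]
245 166 [ 0.581 -0.02   0.112] [117 111 105]
245 168 [ 0.581 -0.021  0.106] [92 85 80]
245 170 [ 0.581 -0.019  0.103] [84 78 70]
245 172 [ 0.581 -0.018  0.098] [84 81 72]
245 174 [ 0.581 -0.02   0.091] [79 77 68]
245 176 [ 0.581 -0.017  0.089] [81 75 70]
245 178 [ 0.581 -0.017  0.083] [82 78 68]
250 138 [ 0.57  -0.01   0.184] [62 59 55]
250 140 [ 0.57 -0.01  0.18] [63 62 56]
250 142 [ 0.57  -0.009  0.175] [61 59 52]
250 144 [ 0.57 -0.01  0.17] [60 59 53]
250 146 [ 0.57  -0.008  0.167] [63 59 55]
250 148 [ 0.57  -0.01   0.161] [60 55 48]
250 150 [ 0.57  -0.011  0.156] [64 60 52]
250 152 [ 0.57  -0.01   0.152] [59 56 51]
250 154 [ 0.57  -0.011  0.146] [63 58 54]
250 156 [ 0.57  -0.011  0.142] [62 59 53]
250 158 [ 0.57  -0.011  0.137] [62 59 49]
250 160 [ 0.57  -0.013  0.131] [67 64 60]
250 162 [ 0.57  -0.013  0.126] [68 62 57]
250 164 [ 0.57  -0.009  0.124] [59 56 48]
250 166 [ 0.571 -0.02   0.112] [145 140 129]
250 168 [ 0.57  -0.016  0.11 ] [111 108  98]
250 170 [ 0.57  -0.012  0.107] [93 89 82]
250 172 [ 0.57  -0.014  0.101] [87 81 74]
250 174 [ 0.57  -0.012  0.097] [82 79 72]
250 176 [ 0.57  -0.009  0.095] [82 78 72]
250 178 [ 0.57  -0.012  0.087] [82 77 70][ WARN:0@0.381] global loadsave.cpp:1063 imwrite_ Unsupported depth image for selected encoder is fallbacked to CV_8U.
```

View pics/s3.png

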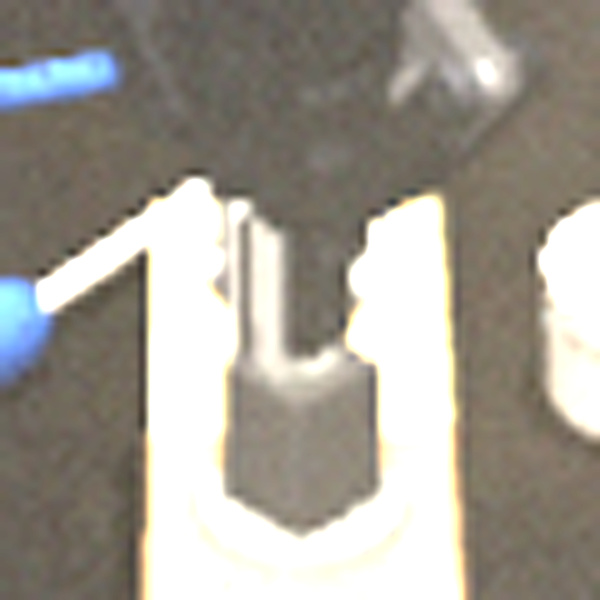

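```bash
python3 - <<'E'
from h import *
K,R,t=cam("side")
def pz(x,y):
    for z in(.2,.22,.24,.26,.28):
        c=K@(R@np.array([x,y,z])+t);print((x,y,z),np.round(c[:2]/c[2],1))
pz(.54,-.034);pz(.602,-.092)
for y in(-.0125,-.02,-.0275):print(ray("side",250,165,.12), [ (z,np.round(ray("side",250,165,z),4)) for z in(.11,.115,.12,.125)]);break
E
```

```text
(0.54, -0.034, 0.2) [265.8 125.4]
(0.54, -0.034, 0.22) [266.  116.3]
(0.54, -0.034, 0.24) [266.1 106.9]
(0.54, -0.034, 0.26) [266.3  97.3]
(0.54, -0.034, 0.28) [266.5  87.5]
(0.602, -0.092, 0.2) [237.2 111.2]
(0.602, -0.092, 0.22) [237.  102.3]
(0.602, -0.092, 0.24) [236.8  93.3]
(0.602, -0.092, 0.26) [236.6  84. ]
(0.602, -0.092, 0.28) [236.4  74.5]
[ 0.57003137 -0.01138007  0.12      ] [(0.11, array([ 0.5711, -0.0269,  0.11  ])), (0.115, array([ 0.5705, -0.0191,  0.115 ])), (0.12, array([ 0.57  , -0.0114,  0.12  ])), (0.125, array([ 0.5695, -0.0036,  0.125 ]))]
```

The fingers closed about 10 mm above the head: the tips are at z≈0.12 while the reading is 0.080. The earlier view showed the same offset of about +39 mm, with x and y correct. I'll open, go down in steps and check by image.

Request:
{"api": "drive_tool", "payload": {
  "plan": [
    [0,-0.003,0,0,0],
    [0,-0.003,0,0,0],
    [0,-0.003,0,0,0],
    [0,-0.003,0,0,0],
    [0,-0.003,0,0,0],
    [0,-0.003,0,0,0],
    [0,-0.003,0,0,0],
    [0,-0.003,0,0.01,0],
    [0,-0.003,0,0.02,0],
    [0,-0.003,0,0.02,0]
  ]
}}

```text
time_s: 4.07
ee_pos: [0.5708, -0.0297, 0.0575]
tool_rot: [-0.001, 0.917, 0.399, -0.002]
ft_force: [0.0, 0.5, -0.5]
width: 0.0857
grasp_force: 0.0
```

```bash
python3 -c "
from h import *
a,d=camera('side')
A=cv2.resize(a[120:190,210:290],(720,600),interpolation=cv2.INTER_CUBIC)
cv2.imwrite('pics/s4.png',np.clip(A*1.5,0,255).astype(np.uint8)[...,::-1]);P=cloud('side',d)
rows((.572,-.0285,.039,47))
p=observe()['ee_pos'];K,R,t=cam('side')
for s in(1,-1):
  for z in(.08,.09,.1,.11,.12,.13):
    q=p+[s*.73*.045,-s*.68*.045,0];q[2]=z;c=K@(R@q+t);print(s,z,np.round((c[:2]/c[2]-[210,120])*[9,600/70]))
"
```

```text
t 4.12 tcp [ 0.5712 -0.0297  0.0582] yaw 47.0 tilt [-0.0034  0.    ] F [-0.2 -0.4 -0.4] T [-0.02 -0.04 -0.06] w 0.0855 g 0.0 j [ 0.07  0.71 -0.11  1.85  0.13  0.59 -0.87]
(0.572, -0.0285, 0.039, 47) -> [ 0.0015 -0.0002  0.0192] -0.0001
1 0.08 [234. 409.]
1 0.09 [233. 376.]
1 0.1 [232. 343.]
1 0.11 [231. 309.]
1 0.12 [230. 274.]
1 0.13 [230. 240.]
-1 0.08 [494. 557.]
-1 0.09 [495. 523.]
-1 0.1 [495. 488.]
-1 0.11 [496. 454.]
-1 0.12 [497. 418.]
-1 0.13 [498. 383.]
```

View pics/s4.png

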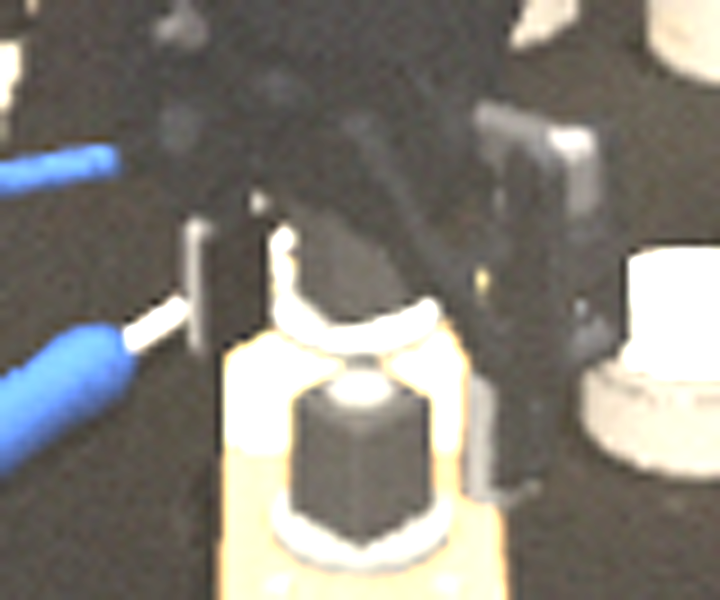

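Now the fingers straddle the head at (360,460), with tips at (205,350) and (510,495). That puts the tips at about z = 0.098, and everything is centred. I'll go down 8 mm more and close.

Request:
{"api": "drive_tool", "payload": {
  "plan": [
    [0,0.001,0,0.008,0],
    [0,0.001,0,0.008,0],
    [1,0.001,0,0.008,0],
    [1,0.001,0,0.008,0],
    [1,0.001,0,0.008,0],
    [1,0.001,0,0.008,0],
    [1,0.001,0,0.008,0],
    [1,0.001,0,0.008,0],
    [1,0.001,0,0.008,0],
    [1,0.001,0,0.008,0]
  ]
}}

```text
time_s: 4.95
ee_pos: [0.5737, -0.029, 0.0523]
tool_rot: [0.0, 0.917, 0.399, 0.0]
ft_force: [-0.5, 1.1, 4.6]
width: 0.0251
grasp_force: 59.6
```

```bash
python3 -c "
from h import *
rows((.572,-.0285,.2,47))"
```

```text
t 4.95 tcp [ 0.5737 -0.029   0.0523] yaw 47.0 tilt [0.0008 0.    ] F [-0.5  1.1  4.6] T [ 0.04  0.11 -0.01] w 0.0251 g 59.6 j [ 0.07  0.72 -0.11  1.85  0.13  0.57 -0.87]
(0.572, -0.0285, 0.2, 47) -> [-0.0007 -0.0015 -0.1477] -0.0001
```

Request:
{"api": "drive_tool", "payload": {
  "plan": [
    [1,0,0,-0.03,0],
    [1,0,0,-0.06,0],
    [1,0,0,-0.09,0],
    [1,0,0,-0.12,0],
    [1,0,0,-0.12,0],
    [1,0.03,-0.035,-0.12,0],
    [1,0.058,-0.07,-0.12,0],
    [1,0.058,-0.07,-0.12,0],
    [1,0.058,-0.07,-0.12,0],
    [1,0.058,-0.07,-0.12,0]
  ]
}}

```text
time_s: 5.78
ee_pos: [0.5608, 0.0618, 0.1709]
tool_rot: [-0.0, 0.917, 0.4, -0.001]
ft_force: [0.2, -0.2, -1.9]
width: 0.0251
grasp_force: 60.6
```

```bash
python3 -c "
from h import *
rows((.5355,.146,.155,47),(.557,.274,.155,47))
a,d=camera('side');K,R,t=cam('side');p=observe()['ee_pos'];c=K@(R@(p-[0,0,.01])+t);u,v=(c[:2]/c[2]).astype(int);print(u,v)
A=cv2.resize(a[v-36:v+36,u-36:u+36],(576,576),interpolation=cv2.INTER_CUBIC)
cv2.imwrite('pics/s5.png',np.clip(A*1.3,0,255).astype(np.uint8)[...,::-1])"
```

```text
t 5.78 tcp [0.5608 0.0618 0.1709] yaw 47.1 tilt [-0.0018 -0.0006] F [ 0.2 -0.2 -1.9] T [-0.1  -0.    0.02] w 0.0251 g 60.6 j [-0.07  0.54 -0.14  1.79  0.1   0.82 -1.  ]
(0.5355, 0.146, 0.155, 47) -> [ 0.0445 -0.0759  0.0159] 0.0006
(0.557, 0.274, 0.155, 47) -> [ 0.1529 -0.1472  0.0158] 0.0006
252 167
```

View pics/s5.png

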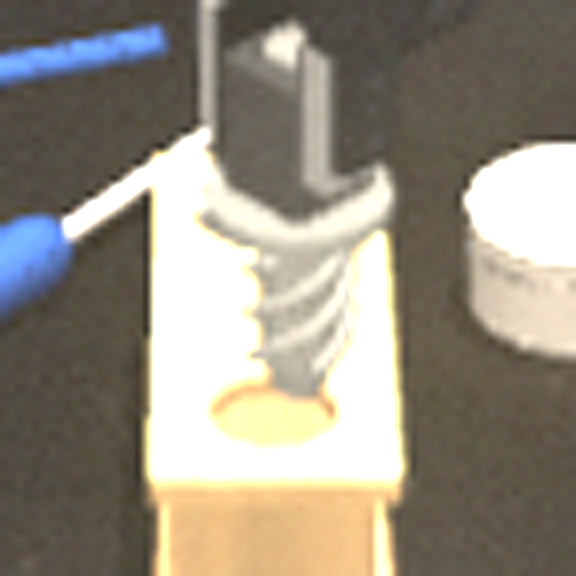

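The ribs on the held screw (about (305,310)) rise to the right, so it has a right-hand thread and belongs in the plain nut. I'll carry it over and pre-turn it anticlockwise to leave room for the clockwise turn.

Request:
{"api": "drive_tool", "payload": {
  "plan": [
    [1,0.153,-0.147,0,-0.375],
    [1,0.153,-0.147,0,-0.375],
    [1,0.153,-0.147,0,-0.375],
    [1,0.153,-0.147,0,-0.375],
    [1,0.153,-0.147,0,-0.375],
    [1,0.153,-0.147,0,-0.375],
    [1,0.153,-0.147,0,-0.375],
    [1,0.153,-0.147,0,-0.375],
    [1,0.153,-0.147,0,-0.375],
    [1,0.153,-0.147,0,-0.375]
  ]
}}

```text
time_s: 6.67
ee_pos: [0.5595, 0.2707, 0.1708]
tool_rot: [0.0, 0.54, 0.842, -0.001]
ft_force: [0.1, 0.3, -2.9]
width: 0.0247
grasp_force: 60.7
```

Request:
{"api": "drive_tool", "payload": {
  "plan": [
    [1,0,0,0,-0.375],
    [1,0,0,0,-0.375],
    [1,0,0,0,-0.375],
    [1,0,0,0,-0.375],
    [1,0,0,0,-0.375],
    [1,0,0,0,-0.375],
    [1,0,0,0,-0.375],
    [1,0,0,0,-0.375],
    [1,0,0,0,-0.375],
    [1,0,0,0,-0.375]
  ]
}}

```text
time_s: 7.5
ee_pos: [0.5596, 0.2705, 0.1707]
tool_rot: [-0.0, -0.018, 1.0, -0.001]
ft_force: [-0.2, -0.0, -1.7]
width: 0.0248
grasp_force: 60.7
```

```bash
python3 - <<'E'
from h import *
rows((.557,.2745,.17,182),(.557,.2745,.1,182))
# bore centre: pixels deeper than nut mouth inside nut top, from initial top & side pictures
for n in("top","side"):
    f=np.load(n+".npz");a,d=f["a"],f["d"];P=cloud(n,d)
    g=cv2.cvtColor(a,cv2.COLOR_RGB2GRAY)
    for c in((.557,.2745),(.5355,.147)):
        m=(np.hypot(P[...,0]-c[0],P[...,1]-c[1])<.05)&(abs(P[...,2]-.06)<.006)
        m=m.astype(np.uint8);cs,h=cv2.findContours(m,cv2.RETR_CCOMP,cv2.CHAIN_APPROX_NONE)
        for k,hh in zip(cs,h[0]):
            if hh[3]>=0 and len(k)>12:
                w=np.array([ray(n,u,v,.06)[:2] for u,v in k[:,0]],np.float32);e=cv2.fitEllipse(w);print(n,c,np.round(e[0],4),np.round(e[1],4))
E
```

```text
t 7.5 tcp [0.5596 0.2705 0.1707] yaw -177.9 tilt [-0.0009 -0.0018] F [-0.2 -0.  -1.7] T [-0.02  0.02  0.04] w 0.0248 g 60.7 j [-0.05  0.73 -0.77  1.62  0.57  1.04  0.62]
(0.557, 0.2745, 0.17, 182) -> [0.0024 0.0041 0.0007] 0.0005
(0.557, 0.2745, 0.1, 182) -> [0.0024 0.0042 0.0707] 0.0005
top (0.557, 0.2745) [0.5577 0.2737] [0.0317 0.0327]
top (0.5355, 0.147) [0.5363 0.1451] [0.0314 0.033 ]
side (0.557, 0.2745) [0.5561 0.2788] [0.0297 0.0313]
side (0.5355, 0.147) [0.5348 0.1507] [0.029  0.0311]
```

Request:
{"api": "drive_tool", "payload": {
  "plan": [
    [1,0.0025,0.0055,0,0],
    [1,0.0025,0.0055,0.03,0],
    [1,0.0025,0.0055,0.06,0],
    [1,0.0025,0.0055,0.075,0],
    [1,0.0025,0.0055,0.082,0],
    [1,0.0025,0.0055,0.086,0],
    [1,0.0025,0.0055,0.09,0],
    [1,0.0025,0.0055,0.09,0]
  ]
}}

```text
time_s: 8.17
ee_pos: [0.5567, 0.279, 0.0826]
tool_rot: [0.001, -0.017, 1.0, 0.0]
ft_force: [-0.1, 0.6, -1.7]
width: 0.0253
grasp_force: 60.7
```

```bash
python3 -c "
from h import *
rows((.557,.2755,.06,182))"
```

```text
t 8.17 tcp [0.5567 0.279  0.0826] yaw -178.1 tilt [0.0014 0.0006] F [-0.1  0.6 -1.7] T [-0.05  0.01  0.02] w 0.0253 g 60.7 j [-0.1   0.82 -0.7   1.69  0.66  0.88  0.52]
(0.557, 0.2755, 0.06, 182) -> [-0.0002 -0.0035  0.0225] -0.0004
```

Request:
{"api": "drive_tool", "payload": {
  "plan": [
    [1,0,-0.003,0,0],
    [1,0,-0.003,0.005,0],
    [1,0,-0.003,0.01,0],
    [1,0,-0.003,0.015,0],
    [1,0,-0.003,0.018,0],
    [1,0,-0.003,0.018,0]
  ]
}}

```text
time_s: 8.67
ee_pos: [0.5557, 0.2755, 0.0628]
tool_rot: [-0.001, -0.017, 1.0, -0.0]
ft_force: [-0.2, -0.9, -2.2]
width: 0.0249
grasp_force: 60.6
```

```bash
python3 -c "
from h import *
rows((.557,.276,.06,182))"
```

```text
t 8.67 tcp [0.5557 0.2755 0.0628] yaw -178.0 tilt [-0.001  -0.0004] F [-0.2 -0.9 -2.2] T [-0.01  0.03 -0.02] w 0.0249 g 60.6 j [-0.11  0.85 -0.68  1.71  0.68  0.84  0.51]
(0.557, 0.276, 0.06, 182) -> [-0.0013  0.0005  0.0028] -0.0001
```

Request:
{"api": "drive_tool", "payload": {
  "plan": [
    [1,-0.001,0,0.002,0],
    [1,-0.001,0,0.004,0],
    [1,-0.001,0,0.006,0],
    [1,-0.001,0,0.008,0],
    [1,-0.001,0,0.008,0]
  ]
}}

```text
time_s: 9.08
ee_pos: [0.5563, 0.2753, 0.0552]
tool_rot: [-0.001, -0.017, 1.0, -0.0]
ft_force: [-2.8, -1.1, -3.5]
width: 0.0247
grasp_force: 60.6
```

```bash
python3 -c "
from h import *
rows()"
```

```text
t 9.08 tcp [0.5563 0.2753 0.0552] yaw -178.0 tilt [-0.0015 -0.0009] F [-2.8 -1.1 -3.5] T [-0.5   0.69  0.03] w 0.0247 g 60.6 j [-0.11  0.86 -0.67  1.71  0.69  0.83  0.5 ]
```

Request:
{"api": "drive_tool", "payload": {
  "plan": [
    [1,0.002,0,0.001,0.02],
    [1,0.002,0,0.002,0.06],
    [1,0.002,0,0.003,0.1],
    [1,0.002,0,0.004,0.14],
    [1,0.002,0,0.004,0.16]
  ]
}}

```text
time_s: 9.5
ee_pos: [0.5558, 0.2759, 0.0519]
tool_rot: [0.001, 0.235, 0.972, 0.0]
ft_force: [-0.6, -1.4, -2.0]
width: 0.0251
grasp_force: 60.6
```

```bash
python3 -c "
from h import *
rows()"
```

```text
t 9.5 tcp [0.5558 0.2759 0.0519] yaw 152.9 tilt [0.0015 0.0004] F [-0.6 -1.4 -2. ] T [-0.31  0.25 -0.  ] w 0.0251 g 60.6 j [-0.18  0.83 -0.54  1.71  0.58  0.76  0.09]
```

Request:
{"api": "drive_tool", "payload": {
  "plan": [
    [1,0,0,0.001,0.04],
    [1,0,0,0.002,0.08],
    [1,0,0,0.003,0.12],
    [1,0,0,0.004,0.16],
    [1,0,0,0.004,0.16]
  ]
}}

```text
time_s: 9.92
ee_pos: [0.5558, 0.2763, 0.0479]
tool_rot: [0.001, 0.468, 0.884, 0.001]
ft_force: [-0.6, -0.4, -3.8]
width: 0.0249
grasp_force: 60.6
```

```bash
python3 -c "
from h import *
rows()"
```

```text
t 9.92 tcp [0.5558 0.2763 0.0479] yaw 124.2 tilt [0.0019 0.0005] F [-0.6 -0.4 -3.8] T [-0.17  0.1  -0.02] w 0.0249 g 60.6 j [-0.26  0.81 -0.41  1.72  0.45  0.71 -0.31]
```

Request:
{"api": "drive_tool", "payload": {
  "plan": [
    [1,0,0,0.001,0.04],
    [1,0,0,0.002,0.08],
    [1,0,0,0.003,0.12],
    [1,0,0,0.004,0.16],
    [1,0,0,0.004,0.16]
  ]
}}

```text
time_s: 10.33
ee_pos: [0.5562, 0.2765, 0.0444]
tool_rot: [0.001, 0.672, 0.741, 0.001]
ft_force: [0.8, -0.3, 0.0]
width: 0.0252
grasp_force: 60.7
```

```bash
python3 -c "
from h import *
rows()"
```

```text
t 10.33 tcp [0.5562 0.2765 0.0444] yaw 95.6 tilt [0.0025 0.0009] F [ 0.8 -0.3  0. ] T [-0.19 -0.07 -0.04] w 0.0252 g 60.7 j [-0.34  0.79 -0.27  1.72  0.31  0.67 -0.69]
```

Request:
{"api": "drive_tool", "payload": {
  "plan": [
    [1,0,0,0.001,0.03],
    [1,0,0,0.002,0.05],
    [1,0,0,0.002,0.05],
    [1,0,0,0.002,0.05]
  ]
}}

```text
time_s: 10.67
ee_pos: [0.5563, 0.2758, 0.0442]
tool_rot: [0.001, 0.725, 0.689, 0.001]
ft_force: [-2.7, -3.3, 13.4]
width: 0.025
grasp_force: 62.9
```

```bash
python3 -c "
from h import *
rows()
a,d=camera('side')
A=cv2.resize(a[235:345,190:310],(600,550),interpolation=cv2.INTER_CUBIC)
cv2.imwrite('pics/s6.png',A[...,::-1])"
```

```text
t 10.67 tcp [0.5563 0.2758 0.0442] yaw 87.1 tilt [ 0.0031 -0.0003] F [-2.7 -3.3 13.4] T [-0.9   0.82  0.6 ] w 0.025 g 62.9 j [-0.37  0.79 -0.23  1.72  0.27  0.66 -0.8 ]
```

View pics/s6.png

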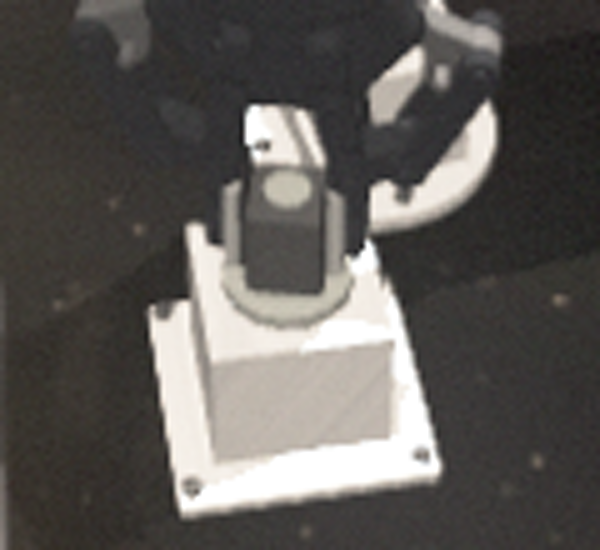

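The screw at about (285,230) is in the plain nut with its flange flat on the top, and the axial force rose to 13 N as it bottomed. I'll release it and go up.

Request:
{"api": "drive_tool", "payload": {
  "plan": [
    [0,0,0,-0.001,0],
    [0,0,0,-0.001,0],
    [0,0,0,-0.001,0],
    [0,0,0,-0.001,0],
    [0,0,0,-0.04,0],
    [0,0,0,-0.08,0],
    [0,0,0,-0.12,0],
    [0,0,0,-0.15,0],
    [0,0,0,-0.18,0],
    [0,0,0,-0.18,0]
  ]
}}

```text
time_s: 11.55
ee_pos: [0.5586, 0.2782, 0.2285]
tool_rot: [0.001, 0.727, 0.686, 0.006]
ft_force: [1.0, 1.3, 1.0]
width: 0.0853
grasp_force: 0.0
```

```bash
python3 - <<'E'
from h import *
rows((.57,-.12,.22,34),(.57,-.12,.22,124))
for n in("top","side"):
    a,d=camera(n);P=cloud(n,d);x,y,z=np.moveaxis(P,-1,0)
    m=(d>0)&(np.hypot(x-.557,y-.276)<.045)&(z>.05)&(z<.13)
    r=np.hypot(x-.557,y-.276);hd=m&(r<.022)
    print(n,"head z pct",np.round(np.percentile(z[hd],[50,80,90,97]),4),[(zz,int((m&(abs(z-zz)<.002)).sum())) for zz in(.06,.064,.068,.072,.09,.1,.104,.11)])
    # screw B head
    m=((z>.101)&(z<.125)&(d>0)&(abs(x-.58)<.035)&(abs(y+.128)<.035)).astype(np.uint8)
    c,_=cv2.findContours(m,0,cv2.CHAIN_APPROX_NONE)
    for k in c:
        if len(k)<15: continue
        w=np.array([ray(n,u,v,.110)[:2] for u,v in k[:,0]],np.float32);q=cv2.minAreaRect(w);print("B",np.round(q[0],4),np.round(q[1],4),round(q[2],1))
E
```

```text
t 11.55 tcp [0.5586 0.2782 0.2285] yaw 86.6 tilt [0.0106 0.006 ] F [1.  1.3 1. ] T [-0.   -0.08  0.01] w 0.0853 g 0.0 j [-0.33  0.57 -0.29  1.57  0.18  1.02 -0.73]
(0.57, -0.12, 0.22, 34) -> [-0.3969  0.0346  0.0062] 0.2925
(0.57, -0.12, 0.22, 124) -> [-0.3969  0.0346  0.0062] -0.2075
top head z pct [0.0772 0.101  0.1022 0.1037] [(0.06, 159), (0.064, 76), (0.068, 32), (0.072, 5), (0.09, 3), (0.1, 20), (0.104, 13), (0.11, 0)]
B [ 0.5798 -0.1277] [0.0261 0.0277] 36.2
side head z pct [0.08   0.101  0.1022 0.1036] [(0.06, 506), (0.064, 159), (0.068, 76), (0.072, 30), (0.09, 33), (0.1, 123), (0.104, 81), (0.11, 0)]
```

Request:
{"api": "drive_tool", "payload": {
  "plan": [
    [0,-0.403,0.045,0,0.29],
    [0,-0.403,0.045,0,0.29],
    [0,-0.403,0.045,0,0.29],
    [0,-0.403,0.045,0,0.29],
    [0,-0.403,0.045,0,0.29],
    [0,-0.403,0.045,0,0.29],
    [0,-0.403,0.045,0,0.29],
    [0,-0.403,0.045,0,0.29],
    [0,-0.403,0.045,0,0.29],
    [0,-0.403,0.045,0,0.29]
  ]
}}

```text
time_s: 12.48
ee_pos: [0.5742, -0.1339, 0.2198]
tool_rot: [0.0, 0.956, 0.294, -0.002]
ft_force: [1.0, -0.2, 0.7]
width: 0.0855
grasp_force: 0.0
```

Request:
{"api": "drive_tool", "payload": {
  "plan": [
    [0,0,0,0,0],
    [0,0,0,0,0],
    [0,0,0,0,0]
  ]
}}

```text
time_s: 12.73
ee_pos: [0.5751, -0.1281, 0.2203]
tool_rot: [-0.001, 0.955, 0.296, -0.001]
ft_force: [-0.0, 0.5, -0.5]
width: 0.0855
grasp_force: 0.0
```

```bash
python3 - <<'E'
from h import *
rows((.58,-.127,.09,34),(.58,-.127,.05,34))
E
```

```text
t 12.73 tcp [ 0.5751 -0.1281  0.2203] yaw 34.4 tilt [-0.0028  0.0016] F [-0.   0.5 -0.5] T [ 0.04 -0.05  0.05] w 0.0855 g 0.0 j [ 0.19  0.52 -0.03  1.67  0.02  0.96 -0.81]
(0.58, -0.127, 0.09, 34) -> [0.0049 0.0022 0.1303] 0.0024
(0.58, -0.127, 0.05, 34) -> [0.0049 0.0024 0.1703] 0.0024
```

Request:
{"api": "drive_tool", "payload": {
  "plan": [
    [0,0.005,0.002,0,0],
    [0,0.005,0.002,0.03,0],
    [0,0.005,0.002,0.06,0],
    [0,0.005,0.002,0.08,0],
    [0,0.005,0.002,0.095,0],
    [0,0.005,0.002,0.105,0],
    [0,0.005,0.002,0.105,0],
    [0,0.005,0.002,0.105,0]
  ]
}}

```text
time_s: 13.4
ee_pos: [0.5816, -0.1269, 0.1168]
tool_rot: [-0.0, 0.955, 0.296, -0.0]
ft_force: [-0.1, 0.4, 0.3]
width: 0.0853
grasp_force: 0.0
```

```bash
python3 - <<'E'
from h import *
rows((.58,-.127,.05,34))
E
```

```text
t 13.4 tcp [ 0.5816 -0.1269  0.1168] yaw 34.5 tilt [-0.0002  0.0004] F [-0.1  0.4  0.3] T [ 0.03 -0.02 -0.02] w 0.0853 g 0.0 j [ 0.19  0.65 -0.03  1.76  0.02  0.74 -0.82]
(0.58, -0.127, 0.05, 34) -> [-0.0013 -0.0008  0.0668] 0.0027
```

Request:
{"api": "drive_tool", "payload": {
  "plan": [
    [0,-0.001,-0.001,0.03,0],
    [0,-0.001,-0.001,0.05,0],
    [0,-0.001,-0.001,0.062,0],
    [0,-0.001,-0.001,0.065,0],
    [0,-0.001,-0.001,0.065,0],
    [1,-0.001,-0.001,0.065,0],
    [1,-0.001,-0.001,0.065,0],
    [1,-0.001,-0.001,0.065,0],
    [1,-0.001,-0.001,0.065,0],
    [1,-0.001,-0.001,0.065,0]
  ]
}}

```text
time_s: 14.23
ee_pos: [0.5803, -0.128, 0.0525]
tool_rot: [0.0, 0.955, 0.295, 0.001]
ft_force: [-0.9, 0.3, 7.2]
width: 0.0259
grasp_force: 12.8
```

Request:
{"api": "drive_tool", "payload": {
  "plan": [
    [1,0,0,0,0],
    [1,0,0,0,0],
    [1,0,0,0,0],
    [1,0,0,0,0]
  ]
}}

```text
time_s: 14.57
ee_pos: [0.5804, -0.128, 0.0527]
tool_rot: [0.0, 0.955, 0.295, 0.001]
ft_force: [-0.8, 0.6, 5.2]
width: 0.025
grasp_force: 59.8
```

```bash
python3 - <<'E'
from h import *
rows((.58,-.127,.17,34),(.5355,.148,.17,34))
E
```

```text
t 14.57 tcp [ 0.5804 -0.128   0.0527] yaw 34.4 tilt [ 0.0013 -0.0003] F [-0.8  0.6  5.2] T [ 0.14  0.18 -0.04] w 0.025 g 59.8 j [ 0.19  0.74 -0.02  1.8   0.03  0.6  -0.83]
(0.58, -0.127, 0.17, 34) -> [ 0.0004 -0.0009 -0.1173] 0.0021
(0.5355, 0.148, 0.17, 34) -> [ 0.1189 -0.253  -0.1175] 0.0021
```

Request:
{"api": "drive_tool", "payload": {
  "plan": [
    [1,0,0,-0.04,0],
    [1,0,0,-0.08,0],
    [1,0,0,-0.12,0],
    [1,0,0,-0.12,0],
    [1,0.119,-0.253,-0.12,0],
    [1,0.119,-0.253,-0.12,0],
    [1,0.119,-0.253,-0.12,0],
    [1,0.119,-0.253,-0.12,0],
    [1,0.119,-0.253,-0.12,0],
    [1,0.119,-0.253,-0.12,0]
  ]
}}

```text
time_s: 15.4
ee_pos: [0.5388, 0.1206, 0.1714]
tool_rot: [-0.0, 0.955, 0.295, -0.0]
ft_force: [0.6, 0.8, -1.9]
width: 0.0251
grasp_force: 67.6
```

Request:
{"api": "drive_tool", "payload": {
  "plan": [
    [1,0,0,0,0],
    [1,0,0,0,0],
    [1,0,0,0,0],
    [1,0,0,0,0]
  ]
}}

```text
time_s: 15.73
ee_pos: [0.5399, 0.1171, 0.1715]
tool_rot: [0.001, 0.956, 0.294, -0.0]
ft_force: [-0.9, -0.2, -1.7]
width: 0.0249
grasp_force: 67.5
```

```bash
python3 - <<'E'
from h import *
rows((.5355,.148,.083,34))
E
```

```text
t 15.73 tcp [0.5399 0.1171 0.1715] yaw 34.3 tilt [-0.0005 -0.0013] F [-0.9 -0.2 -1.7] T [ 0.01  0.02 -0.01] w 0.0249 g 67.5 j [-0.25  0.52 -0.02  1.82  0.02  0.8  -1.26]
(0.5355, 0.148, 0.083, 34) -> [ 0.0138 -0.0281  0.0885] 0.0014
```

Request:
{"api": "drive_tool", "payload": {
  "plan": [
    [1,0.014,-0.028,0,0],
    [1,0.014,-0.028,0,0],
    [1,0.014,-0.028,0.03,0],
    [1,0.014,-0.028,0.055,0],
    [1,0.014,-0.028,0.055,0]
  ]
}}

```text
time_s: 16.15
ee_pos: [0.5325, 0.1472, 0.1128]
tool_rot: [0.0, 0.956, 0.294, -0.004]
ft_force: [-0.4, 0.1, -2.9]
width: 0.025
grasp_force: 67.3
```

```bash
python3 - <<'E'
from h import *
rows((.5355,.148,.083,34),(.5355,.148,.062,34))
E
```

```text
t 16.15 tcp [0.5325 0.1472 0.1128] yaw 34.2 tilt [-0.0081 -0.0031] F [-0.4  0.1 -2.9] T [-0.    0.09  0.03] w 0.025 g 67.3 j [-0.31  0.61 -0.02  1.87  0.02  0.67 -1.31]
(0.5355, 0.148, 0.083, 34) -> [0.0032 0.0011 0.0298] 0.0014
(0.5355, 0.148, 0.062, 34) -> [0.0034 0.0012 0.0508] 0.0014
```

Request:
{"api": "drive_tool", "payload": {
  "plan": [
    [1,0.001,0,0,0],
    [1,0.001,0,0.01,0],
    [1,0.001,0,0.02,0],
    [1,0.001,0,0.03,0],
    [1,0.001,0,0.03,0]
  ]
}}

```text
time_s: 16.57
ee_pos: [0.5353, 0.15, 0.0852]
tool_rot: [0.0, 0.955, 0.295, -0.001]
ft_force: [0.3, 0.0, -2.0]
width: 0.0249
grasp_force: 67.4
```

```bash
python3 - <<'E'
from h import *
rows((.5355,.148,.062,34))
E
```

```text
t 16.57 tcp [0.5353 0.15   0.0852] yaw 34.4 tilt [-0.0027 -0.0009] F [ 0.3  0.  -2. ] T [0.04 0.02 0.01] w 0.0249 g 67.4 j [-0.31  0.65 -0.02  1.88  0.02  0.61 -1.32]
(0.5355, 0.148, 0.062, 34) -> [-0.0009  0.0018  0.0232] 0.002
```

Request:
{"api": "drive_tool", "payload": {
  "plan": [
    [1,-0.001,0.002,0,0],
    [1,-0.001,0.002,0.006,0],
    [1,-0.001,0.002,0.012,0],
    [1,-0.001,0.002,0.018,0],
    [1,-0.001,0.002,0.021,0],
    [1,-0.001,0.002,0.021,0]
  ]
}}

```text
time_s: 17.07
ee_pos: [0.536, 0.1475, 0.0651]
tool_rot: [0.0, 0.955, 0.295, -0.001]
ft_force: [-1.3, -1.7, -3.7]
width: 0.0251
grasp_force: 67.4
```

```bash
python3 - <<'E'
from h import *
rows((.5355,.148,.056,34))
E
```

```text
t 17.07 tcp [0.536  0.1475 0.0651] yaw 34.4 tilt [-0.0016 -0.0011] F [-1.3 -1.7 -3.7] T [-0.46  0.39 -0.01] w 0.0251 g 67.4 j [-0.31  0.68 -0.02  1.9   0.03  0.56 -1.32]
(0.5355, 0.148, 0.056, 34) -> [-0.0002 -0.0007  0.0091] 0.002
```

Request:
{"api": "drive_tool", "payload": {
  "plan": [
    [1,-0.001,0,0.002,0],
    [1,-0.001,0,0.004,0],
    [1,-0.001,0,0.006,0],
    [1,-0.001,0,0.008,0],
    [1,-0.001,0,0.01,0],
    [1,-0.001,0,0.01,0]
  ]
}}

```text
time_s: 17.57
ee_pos: [0.5355, 0.1477, 0.0554]
tool_rot: [-0.0, 0.955, 0.296, -0.0]
ft_force: [-0.9, -1.2, -2.2]
width: 0.0248
grasp_force: 67.6
```

```bash
python3 - <<'E'
from h import *
rows()
E
```

```text
t 17.57 tcp [0.5355 0.1477 0.0554] yaw 34.4 tilt [-0.0009 -0.0002] F [-0.9 -1.2 -2.2] T [-0.33  0.39 -0.  ] w 0.0248 g 67.6 j [-0.31  0.7  -0.02  1.9   0.03  0.54 -1.32]
```

Request:
{"api": "drive_tool", "payload": {
  "plan": [
    [1,0,0,0.001,-0.04],
    [1,0,0,0.002,-0.08],
    [1,0,0,0.003,-0.12],
    [1,0,0,0.004,-0.16],
    [1,0,0,0.004,-0.16]
  ]
}}

```text
time_s: 17.98
ee_pos: [0.5352, 0.1468, 0.0514]
tool_rot: [-0.0, 0.851, 0.525, -0.001]
ft_force: [-1.7, -2.4, -2.3]
width: 0.0252
grasp_force: 67.3
```

```bash
python3 - <<'E'
from h import *
rows()
E
```

```text
t 17.98 tcp [0.5352 0.1468 0.0514] yaw 63.3 tilt [-0.0018 -0.0008] F [-1.7 -2.4 -2.3] T [-0.82  0.53 -0.  ] w 0.0252 g 67.3 j [-0.22  0.71 -0.16  1.9   0.2   0.55 -0.97]
```

Request:
{"api": "drive_tool", "payload": {
  "plan": [
    [1,-0.001,0,0.001,-0.04],
    [1,-0.001,0,0.002,-0.08],
    [1,-0.001,0,0.003,-0.12],
    [1,-0.001,0,0.004,-0.16],
    [1,-0.001,0,0.004,-0.16]
  ]
}}

```text
time_s: 18.4
ee_pos: [0.5349, 0.1461, 0.0475]
tool_rot: [-0.0, 0.695, 0.719, -0.001]
ft_force: [-2.0, -3.5, -1.9]
width: 0.0251
grasp_force: 67.5
```

```bash
python3 - <<'E'
from h import *
rows()
E
```

```text
t 18.4 tcp [0.5349 0.1461 0.0475] yaw 91.9 tilt [-0.0015 -0.0005] F [-2.  -3.5 -1.9] T [-0.82  0.52 -0.05] w 0.0251 g 67.5 j [-0.13  0.72 -0.29  1.91  0.36  0.56 -0.63]
```

Request:
{"api": "drive_tool", "payload": {
  "plan": [
    [1,-0.001,0,0.001,-0.04],
    [1,-0.001,0,0.002,-0.08],
    [1,-0.001,0,0.003,-0.12],
    [1,-0.001,0,0.004,-0.16],
    [1,-0.001,0,0.004,-0.16]
  ]
}}

```text
time_s: 18.82
ee_pos: [0.5348, 0.1459, 0.0449]
tool_rot: [-0.0, 0.495, 0.869, -0.001]
ft_force: [-3.6, -2.4, 10.6]
width: 0.0246
grasp_force: 69.4
```

```bash
python3 - <<'E'
from h import *
rows()
E
```

```text
t 18.82 tcp [0.5348 0.1459 0.0449] yaw 120.7 tilt [-0.0011 -0.0006] F [-3.6 -2.4 10.6] T [-0.94  1.37  0.15] w 0.0246 g 69.4 j [-0.04  0.75 -0.42  1.91  0.52  0.6  -0.27]
```

Request:
{"api": "drive_tool", "payload": {
  "plan": [
    [1,0,0,0,-0.03],
    [1,0,0,0,-0.03],
    [1,0,0,0.001,-0.03]
  ]
}}

```text
time_s: 19.07
ee_pos: [0.5344, 0.1455, 0.0447]
tool_rot: [-0.0, 0.455, 0.89, -0.001]
ft_force: [-8.9, -4.4, 29.4]
width: 0.0246
grasp_force: 71.7
```

```bash
python3 - <<'E'
from h import *
rows()
E
```

```text
t 19.07 tcp [0.5344 0.1455 0.0447] yaw 125.8 tilt [-0.0015 -0.0022] F [-8.9 -4.4 29.4] T [-1.7   2.49  0.18] w 0.0246 g 71.7 j [-0.03  0.75 -0.45  1.91  0.54  0.61 -0.2 ]
```

Fully seated. I'll relax the push, release and go up.

Request:
{"api": "drive_tool", "payload": {
  "plan": [
    [1,0,0,-0.002,0],
    [1,0,0,-0.002,0],
    [0,0,0,-0.002,0],
    [0,0,0,-0.002,0],
    [0,0,0,-0.002,0],
    [0,0,0,-0.002,0],
    [0,0,0,-0.04,0],
    [0,0,0,-0.08,0],
    [0,0,0,-0.12,0],
    [0,0,0,-0.16,0]
  ]
}}

```text
time_s: 19.9
ee_pos: [0.5356, 0.1464, 0.2048]
tool_rot: [-0.0, 0.453, 0.892, 0.001]
ft_force: [1.3, 0.2, 0.0]
width: 0.085
grasp_force: 0.0
```

Request:
{"api": "drive_tool", "payload": {
  "plan": [
    [0,0,0,-0.03,0],
    [0,-0.08,0.06,-0.05,0],
    [0,-0.16,0.1,-0.05,0],
    [0,-0.16,0.1,-0.05,0],
    [0,-0.16,0.1,-0.05,0],
    [0,-0.16,0.1,-0.05,0]
  ]
}}

```text
time_s: 20.4
ee_pos: [0.715, 0.072, 0.2529]
tool_rot: [0.002, 0.455, 0.891, 0.0]
ft_force: [-0.4, -0.7, 0.4]
width: 0.0852
grasp_force: 0.0
```

```bash
python3 - <<'E'
from h import *
rows()
for n in("top","side"):
    a,d=camera(n);P=cloud(n,d);x,y,z=np.moveaxis(P,-1,0)
    for c in((.5565,.276),(.535,.147)):
        hd=(d>0)&(np.hypot(x-c[0],y-c[1])<.022)&(z>.05)&(z<.13)
        if hd.any():print(n,c,hd.sum(),np.round(np.percentile(z[hd],[50,80,90,97]),4))
    if n=="side":
        A=cv2.resize(a[140:340,180:380],(600,600),interpolation=cv2.INTER_CUBIC);cv2.imwrite('pics/s7.png',A[...,::-1])
E
```

```text
t 20.4 tcp [0.715  0.072  0.2529] yaw 125.9 tilt [ 0.0037 -0.001 ] F [-0.4 -0.7  0.4] T [-0.11  0.02 -0.04] w 0.0852 g 0.0 j [ 0.13  0.74 -0.57  1.22  0.39  1.28  0.21]
top (0.5565, 0.276) 354 [0.0902 0.1026 0.1038 0.1053]
top (0.535, 0.147) 349 [0.0882 0.1028 0.1038 0.1053]
side (0.5565, 0.276) 666 [0.0804 0.1011 0.1023 0.1035]
side (0.535, 0.147) 538 [0.0811 0.1004 0.1018 0.1035]
```

View pics/s7.png

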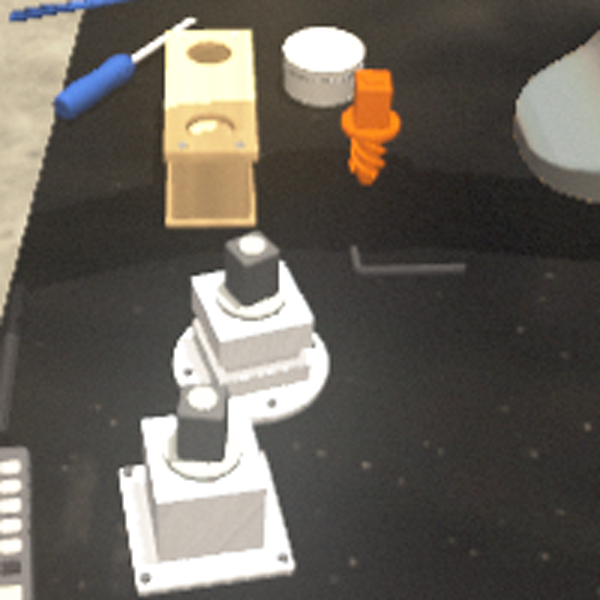

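Both screws are seated with their flanges flat, at (205,440) and (250,285). Head tops are at z≈0.102, the stand is empty and nothing else has moved.

```bash
python3 -c "
from plant import *
print(sign_off())"
```

```text
the job is handed in; nothing more can be done
None
```

Both screws are screwed fully home with their flanges flat, the right-hand one in the plain nut and the left-hand one in the grooved nut. I told the hands apart by the slant of the ribs rather than by trying each screw in both nuts, and handed in at about 20 s.

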